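# Turn the funnel rotator by its star wheel until the stem points up

### The arm

A 6-joint arm with a two-finger parallel gripper is mounted at the origin on the work surface. World frame = base frame: x ahead of the robot, y to its left, z up, the work surface at z = 0. Lengths are in m, angles in rad, forces in N, time in s.
With the tool pointing down it reaches from about 0.3 to 0.85 m from the base axis. Payload 4.2 kg.
Tool frame: the origin (TCP) lies at the very end of the fingers, on their centre line; the grasp point (between the pads) lies 19 mm behind it (robot.hold_point_z is the distance from the TCP to the grasp point, in m); x points along the fingers, y is the direction in which the jaws open and shut, and the axes are right-handed (so a half turn about x gives the same grasp; the last joint's range is limited). The gripper opens to 91 mm and grips with 3 to 60 N. Pads are 32 mm wide; open, the fingers measure 118 mm over their backs; the gripper's body (76 mm by 178 mm) begins 60 mm behind the grasp point.
Start: joints at [-1.285, 0.32, 1.565, -0, 1.257, -0.02], TCP at [0.173, -0.548, 0.214] pointing down, gripper open.
Joint ranges: [-3.11, 3.11], [-0.84, 2.01], [0.21, 2.61], [-1.34, 4.49], [0.05, 2.63], [-2.56, 2.56]. Speed limits (rad/s): [2.57, 2.57, 3.14, 3.14, 3.14, 3.14].

### API

Orientations are given as a rotation vector (axis times angle).
In Python, from workcell import robot, hand, cams, hand_in gives the robot as it stands. Calls block until the motion is done:
- robot.move_to(position, orientation): joint-space move of the TCP to a pose.
- robot.movel(position, ori=None, feed=0.15, threshold=None): straight line of the TCP; ori=None keeps the orientation; feed is the mean speed in m/s. With threshold (N) it stops when the force on the tool has changed by that much, and returns True; else False.
- robot.move_j(angles): joint-space move.
- hand.command_gripper(opening, grip_force=None): finger opening in m; grip_force is the grip in N (None keeps the last); returns when the fingers have stopped.
- robot.dwell(seconds).
- robot.inverse_kinematics(position, orientation): joint angles nearest the present ones, or None.
- robot.observe(): the state.
- cams.grab_frame(name): name is "scene" or "top"; returns the picture (420x560x3 uint8, blue, green, red); there is no depth.
- cams.calibration(name): a dict with "intrinsics" (3x3 intrinsics, pixels), "k1" (the pictures are not rectified: a ray, as slopes to the right and down, at radius r is drawn at 1 + k1 r^2 times it, then the intrinsics apply), "position" and "rotation" of the camera in the world. Camera axes: x right, y up, looking along -z (the intrinsics and any distortion apply to the point x, -y, -z); pixel columns grow to the right and rows downward; lengths in m; the calibration is good to about 2 mm. A picture is of the moment at which its call begins. calibration takes no time and is no camera call.
A pose or a line that the arm cannot do raises robot.IKError and nothing moves.
- hand_in(): hands the job in, once; it reports no verdict.
The state is a dict: "time": time; "joints": joint angles; "joint_velocities": joint speeds; "effort": joint torques, N m; "tcp_pos": TCP position; "orientation": TCP orientation; "force": force on the tool from outside, world axes, zero at the start; "ft_torque": the same for the moment, N m; "gripper_width": finger opening in m.
Only numpy, scipy, OpenCV 4.12 (cv2) and the standard library are available. Lean on these libraries where they do the work, as an engineer would, in place of code of your own. Each camera call takes 0.05 s, during which the arm holds its last target.

### The job

The funnel rotator has stopped with its separating funnel at an odd angle. With the fingers, push the spokes of its star handwheel gently round until the valve stem of the funnel points straight up, ready for venting, and leave it standing so. Push on the handwheel only: do not touch the glass funnel, and leave everything else on the bench where it stands.

Things in the scene. Friction and masses are not known exactly. Their poses are not given: they have to be found in the camera images.
- stand: Rotator fixed to the bench: grey base plate 250 x 220 x 20 mm under a white gear-motor housing (100 mm along x, 130 along y, top 208 mm up, near face at x = -40 mm, bearing boss to x = -54). Origin: on the bench under the plate's middle. x axis along the level shaft, 170 mm up, from the handwheel (robot's side) to the funnel (far side); y left, z up.
- hub (a point): Centre of the star handwheel, on the shaft axis, 107 mm before the stand's origin (x = -107 mm) and 170 mm above the bench; axes as the stand's. No rim: steel hub 44 mm across, 30 mm long, and five straight steel spokes 10 mm thick, 72 degrees apart, in the upright plane through this point across the shaft, each ending in a black 25 mm ball centred 102 mm from the axis.
- handwheel: The star handwheel (see hub). Origin at the hub's centre; turns with the wheel: x axis along the shaft, z axis along the one spoke that always points the same way as the funnel's stem.
- rotor (a joint): Turn (rad) of shaft, wheel and funnel together. 0 or 6.283: stem straight up; at q it points along (0, -sin q, cos q) in the stand's axes. A spoke pushed down on the left (+y) side lowers q, on the right raises it. Over a full turn is free both ways; steady friction 0.25 N m (3 to 4 N at 75 mm from the axis); does not coast, stays where left.
- funnel: Separating funnel of brown glass, in a cradle on the far end of the shaft, 130 mm beyond the stand's origin, square to the shaft. Origin on the shaft axis, z axis along the stem. Pear-shaped, 80 mm at its widest, 270 mm long: white stopper at the -z end (122 mm out); at the +z end the valve with a white handle (73 mm out), then the thin 10 mm stem.
- stem_tip (a point): Free end of the funnel's valve stem, 148 mm from the shaft axis.
- beaker: Bystander: small glass beaker, 52 mm wide, 68 mm high, open. Origin at the centre of its underside.
- reagent_bottle: Bystander: brown glass bottle, 68 mm wide, 140 mm high, black cap. Origin at the centre of its underside.
- spare_stopper: Bystander: white plastic stopper standing on its head, 32 mm wide, 38 mm high. Origin at the centre of its underside.
- dish_stack: Bystander: stack of three clear culture dishes, 92 mm wide, 53 mm high. Origin at the centre of its underside.
- green_bottle: Bystander: green glass bottle with white cap, 64 mm wide, 210 mm high. Origin at the centre of its underside.
- spatula: Bystander: spatula lying flat, 180 mm long, black handle.
- enamel_pot: Bystander: white enamel pot, 162 mm wide at the rim (200 mm over its handles), 112 mm high. Origin at the centre of its underside.

How it is judged:
At the end, for the whole second after the job is handed in: The funnel's stem points straight up within 0.09 rad (about 5 degrees) and the wheel stands still (angle between funnel's own z axis and vertical below 0.09 rad and velocity of joint rotor between -0.05 and 0.05 rad/s); the robot touches nothing.
It fails at once if the robot touched the glass funnel (contact force between any of the fingers, the arm and funnel above 0.3 N).
It fails at once if the handwheel was pushed roughly or gripped hard (more than 40 N) (contact force between the fingers and handwheel above 40 N).
It fails at once if the handwheel was pushed with the arm instead of the fingers (contact force between the arm and handwheel above 5 N).
It fails at once if the wheel was whirled (faster than 4 rad/s) (velocity of joint rotor above 4 rad/s or velocity of joint rotor below -4 rad/s).
It fails at once if something else on the bench was moved or lifted by more than 20 mm (distance of any of beaker, reagent_bottle, spare_stopper, dish_stack, green_bottle, spatula, enamel_pot from where it was at the start of the episode above 0.02 m).
It also fails if it takes over 67 s, if anything falls off the work surface, if the arm or the gripper's body presses on something with over 40 N, if the wrist force passes 120 N, or if a joint passes its speed limit or range.

## Working session

There is one attempt and no reset: what is moved stays moved. The work goes in short steps, each a Python script; the robot and the scene stay as the last script left them, time stands still between calls to the robot, and variables do not carry over. Pictures are saved under pics/ and viewed, and the job is handed in when it is done.

```bash
mkdir -p pics; ls; python3 - <<'E'
from workcell import robot, hand, cams
import cv2
for n in("scene","top"):
    cv2.imwrite(f"pics/{n}0.png",cams.grab_frame(n)); print(n,cams.calibration(n))
o=robot.observe();print(o)
E
```

```text
pics
scene {'intrinsics': array([[457.45131568,   0.        , 274.06881676],
       [  0.        , 457.45131568, 210.99452396],
       [  0.        ,   0.        ,   1.        ]]), 'k1': 0.040489744523516905, 'position': array([ 1.39228645, -0.27555813,  1.14792841]), 'rotation': array([0.6530341 , 0.49348965, 1.18340412])}
top {'intrinsics': array([[433.18276934,   0.        , 274.15882398],
       [  0.        , 433.18276934, 209.07708194],
       [  0.        ,   0.        ,   1.        ]]), 'k1': 0.008717399782475661, 'position': array([0.30384319, 0.00929998, 1.33720383]), 'rotation': array([ 0.12816993, -0.15560293, -1.58838355])}
{'time': 0.1, 'joints': array([-1.28501382e+00,  3.20206094e-01,  1.56552158e+00, -1.89004318e-06,
        1.25742813e+00, -2.00220485e-02]), 'joint_velocities': array([-0.00079251, -0.00200231, -0.00281793,  0.00186351, -0.00085237,
       -0.00230157]), 'effort': array([-3.79078010e-04, -4.13334632e+01, -2.32510579e+01,  7.27685192e-02,
        4.21255629e-02, -6.23925121e-05]), 'tcp_pos': array([ 0.1729715 , -0.54789664,  0.2132307 ]), 'orientation': array([ 2.05709743,  0.31865566, -2.05753225]), 'force': array([0.0715004 , 0.202717  , 0.76128263]), 'ft_torque': array([0.00646653, 0.02676857, 0.05460888]), 'gripper_width': 0.09096754813102648}
```

View pics/scene0.png

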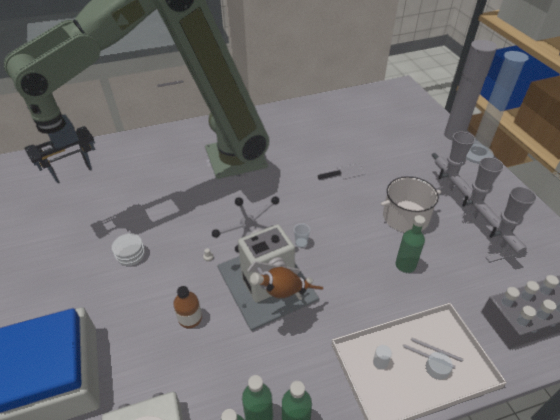

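View pics/top0.png

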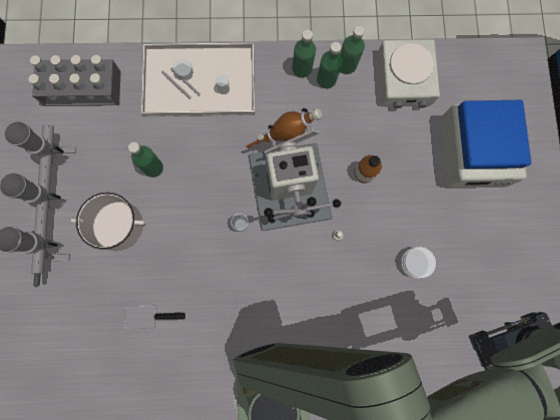

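The top view has +x up and +y to the left. The stand is near (290,185), and the stem points left, to about (250,146). I'll zoom in to measure.

```bash
python3 - <<'E'
import cv2
a=cv2.imread("pics/top0.png")[95:245,215:395]; cv2.imwrite("pics/topz.png",cv2.resize(a,None,fx=4.4,fy=4,interpolation=cv2.INTER_CUBIC)[:600,:800])
cv2.imwrite("pics/topz.png",cv2.resize(a,None,fx=4,fy=4,interpolation=cv2.INTER_CUBIC))
a=cv2.imread("pics/scene0.png")[185:335,190:340]; cv2.imwrite("pics/scenez.png",cv2.resize(a,None,fx=4,fy=4,interpolation=cv2.INTER_CUBIC))
E
```

```text
(no output)
```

View pics/topz.png

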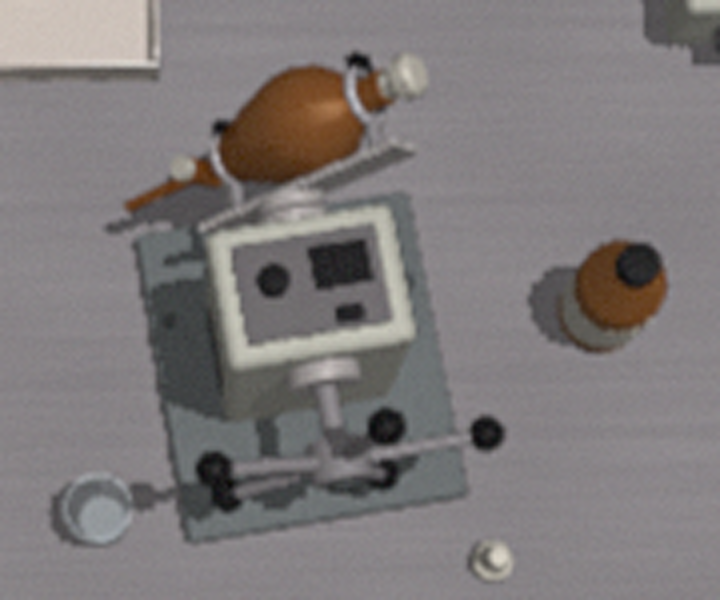

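View pics/scenez.png

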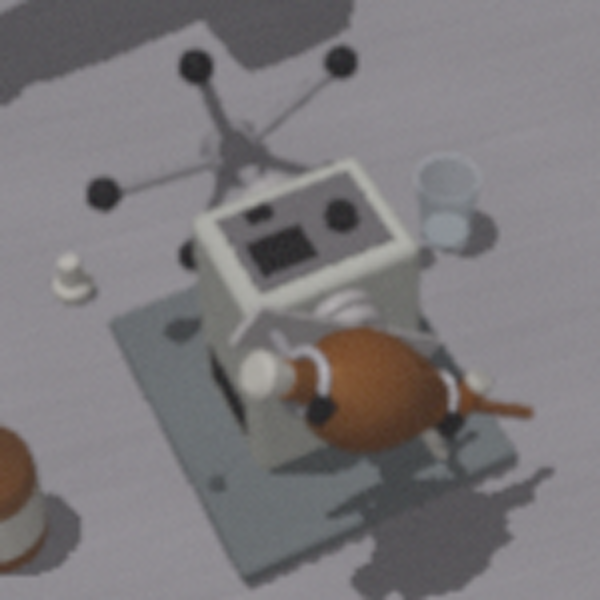

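```bash
cat >h.py <<'E'
import numpy as np,cv2
from scipy.spatial.transform import Rotation as R
from scipy.optimize import least_squares, linear_sum_assignment
def proj(cal,P):
    P=np.atleast_2d(P); c=(P-cal['position'])@R.from_rotvec(cal['rotation']).as_matrix()
    s=np.c_[c[:,0],-c[:,1]]/(-c[:,2:3]); s=s*(1+cal['k1']*(s**2).sum(1,keepdims=True))
    K=cal['intrinsics']; return s@K[:2,:2].T+K[:2,2]
def S2W(p,P):
    c,s=np.cos(p[2]),np.sin(p[2]); P=np.atleast_2d(P)
    return P@np.array([[c,-s,0],[s,c,0],[0,0,1]]).T+[p[0],p[1],0]
def balls(q): 
    a=q+np.arange(5)*2*np.pi/5
    return np.c_[np.full(5,-.107),-.102*np.sin(a),.17+.102*np.cos(a)]
def ax(q,d): return np.array([[.13,-d*np.sin(q),.17+d*np.cos(q)]])
PL=np.array([[-.125,.11,.02],[-.125,-.11,.02],[.125,-.11,.02],[.125,.11,.02]])
E
cat >fit.py <<'E'
from h import *
from workcell import cams
ct,cs=cams.calibration("top"),cams.calibration("scene")
t=lambda u,v:((u+.5)/4-.5+215,(v+.5)/4-.5+95)
s=lambda u,v:((u+.5)/4-.5+190,(v+.5)/4-.5+185)
plT=np.array([t(188,538),t(467,493),t(408,193),t(137,235)])
bT=np.array([t(387,427),t(487,433),t(214,470),t(228,495),t(383,472)])
bS=np.array([s(197,66),s(341,61),s(104,193),s(193,255)])
def res(p,full=False):
    q=p[3];B=S2W(p,balls(q)); r=[(proj(ct,S2W(p,PL))-plT)]
    for c,o in((ct,bT),(cs,bS)):
        m=proj(c,B); D=np.linalg.norm(o[:,None]-m[None],axis=2); i,j=linear_sum_assignment(D); r.append(o[i]-m[j])
    for d,pt,ps in((.146,t(128,207),s(530,412)),(-.12,t(408,75),s(262,372))):
        w=S2W(p,ax(q,d)); r+=[proj(ct,w)-pt,proj(cs,w)-ps]
    r=np.vstack(r); return r if full else r.ravel()
best=None
for q0 in np.arange(0,6.28,.2):
    f=least_squares(res,[.45,0,.15,q0],loss='soft_l1')
    if best is None or f.cost<best.cost: best=f
p=best.x;print(p,best.cost);print(res(p,True).round(1))
print("hub",S2W(p,[[-.107,0,.17]]));print(S2W(p,balls(p[3])).round(3)); np.save("p.npy",p)
E
python3 fit.py
```

```text
[ 0.61747454 -0.06542596  0.15931164  3.9903307 ] 5.142630361223769
[[ 0.   1.7]
 [ 0.5  0.2]
 [-0.9 -1. ]
 [-1.2  0.2]
 [ 0.5 -0.2]
 [ 0.4 -0.1]
 [ 0.3 -0.4]
 [ 0.  -0.6]
 [-0.  -0.7]
 [-0.2 -0.3]
 [-0.2 -0.6]
 [ 0.  -0.6]
 [-0.2 -0.5]
 [ 0.1  0.3]
 [-0.5  0.5]
 [ 0.9 -0.6]
 [-0.8  0.8]]
hub [[ 0.51182951 -0.08240029  0.17      ]]
[[ 0.5   -0.007  0.103]
 [ 0.498  0.004  0.222]
 [ 0.515 -0.104  0.27 ]
 [ 0.528 -0.183  0.18 ]
 [ 0.518 -0.122  0.076]]
```

Residuals are around 1 px: q ≈ 3.99, so the wheel needs +2.29 rad (the right side moves down). I'll push with closed, forward-pointing fingers from the robot's side through the slot between the upper spokes. First I'll check reachability.

```bash
cat >>h.py <<'E'
def pose(p,phi,r,depth,tilt,yaw=0.,roll=0.):
    """phi = angle in wheel plane from up towards right(-y); depth = TCP beyond wheel plane"""
    P=S2W(p,[[-.107+depth,-r*np.sin(phi),.17+r*np.cos(phi)]])[0]
    x=np.array([np.cos(tilt)*np.cos(p[2]+yaw),np.cos(tilt)*np.sin(p[2]+yaw),-np.sin(tilt)])
    y=np.array([-np.sin(p[2]+yaw),np.cos(p[2]+yaw),0]); M=np.c_[x,y,np.cross(x,y)]
    return P,(R.from_matrix(M)*R.from_euler('x',roll)).as_rotvec()
E
python3 - <<'E'
from h import *
from workcell import robot
p=np.load("p.npy"); q=p[3]
print((np.degrees(q+np.arange(5)*2*np.pi/5))%360)
for tilt in(0,20,35,50):
  for roll in(0,np.pi,np.pi/2,-np.pi/2):
    for yaw in (0,-.25,):
      print(tilt,round(roll,2),yaw)
      for phi in(-25,90,130):
        o=[]
        for d in(-.12,.02):
          j=robot.inverse_kinematics(*pose(p,np.radians(phi),.075,d,np.radians(tilt),yaw,roll)); o.append(None if j is None else np.round(j,2).tolist())
        print("   ",phi,o)
E
```

```text
[228.62910791 300.62910791  12.62910791  84.62910791 156.62910791]
0 0 0
    -25 [None, None]
    90 [None, [-0.81, 0.75, 2.59, 2.16, 1.68, 1.41]]
    130 [None, None]
0 0 -0.25
    -25 [None, None]
    90 [None, None]
    130 [None, None]
0 3.14 0
    -25 [None, None]
    90 [None, [-0.81, 0.75, 2.59, 2.16, 1.68, -1.74]]
    130 [None, None]
0 3.14 -0.25
    -25 [None, None]
    90 [None, None]
    130 [None, None]
0 1.57 0
    -25 [None, None]
    90 [None, None]
    130 [None, None]
0 1.57 -0.25
    -25 [None, None]
    90 [None, None]
    130 [None, None]
0 -1.57 0
    -25 [None, None]
    90 [None, [-0.81, 0.75, 2.59, 2.16, 1.68, -0.16]]
    130 [None, None]
0 -1.57 -0.25
    -25 [None, None]
    90 [None, None]
    130 [None, None]
20 0 0
    -25 [None, [-0.48, 0.09, 2.54, 2.3, 0.84, 1.97]]
    90 [None, [-0.76, 0.37, 2.48, 2.12, 1.06, 1.83]]
    130 [None, [-0.72, 0.52, 2.56, 2.24, 1.18, 1.62]]
20 0 -0.25
    -25 [None, [-0.14, 0.06, 2.58, 3.06, 0.72, 1.61]]
    90 [None, [-0.54, 0.34, 2.59, 2.64, 1.03, 1.68]]
    130 [None, None]
20 3.14 0
    -25 [None, [-0.48, 0.09, 2.54, 2
[... 3643 characters left out ...]
.54], [-0.13, -0.05, 2.17, 0.07, 0.33, -0.1]]
    90 [[-0.73, -0.07, 2.39, 1.08, 0.45, -1.55], [-0.42, 0.11, 2.21, 0.94, 0.26, -1.18]]
    130 [[-0.69, 0.02, 2.5, 1.53, 0.37, -2.0], [-0.38, 0.18, 2.29, 1.63, 0.18, -1.85]]
50 -1.57 0
    -25 [[-0.59, -0.26, 2.32, 0.76, 0.69, 1.88], [-0.29, -0.03, 2.15, 0.66, 0.47, 2.18]]
    90 [[-0.87, -0.0, 2.33, 1.03, 0.7, 1.33], [-0.55, 0.15, 2.16, 1.05, 0.5, 1.57]]
    130 [[-0.84, 0.07, 2.44, 1.27, 0.6, 1.07], [-0.51, 0.21, 2.25, 1.35, 0.42, 1.27]]
50 -1.57 -0.25
    -25 [None, None]
    90 [[-0.73, -0.07, 2.39, 1.08, 0.45, 1.59], [-0.42, 0.11, 2.21, 0.94, 0.26, 1.96]]
    130 [[-0.69, 0.02, 2.5, 1.53, 0.37, 1.14], [-0.38, 0.18, 2.29, 1.63, 0.18, 1.29]]
```

```bash
cat >>h.py <<'E'
def pose2(p,phi,r,back=0.,up=0.,along=.025,tilt=np.radians(30),yaw=0.,roll=np.pi):
    P,o=pose(p,phi,r,0,tilt,yaw,roll); x=R.from_rotvec(o).apply([1,0,0])
    return P+x*along-back*np.array([np.cos(p[2]),np.sin(p[2]),0])+[0,0,up],o
E
python3 - <<'E'
from h import *
from workcell import robot
p=np.load("p.npy")
for t in (30,35):
  for phi,b,u in((-23,.07,.1),(-23,.07,0),(-23,0,0),(0,0,0),(30,0,0),(60,0,0),(90,0,0),(126,0,0),(126,.07,0),(126,.09,0)):
    P,o=pose2(p,np.radians(phi),.075,b,u,tilt=np.radians(t)); j=robot.inverse_kinematics(P,o); print(t,phi,b,u,P.round(3),None if j is None else j.round(2))
E
```

```text
30 -23 0.07 0.1 [ 0.459 -0.061  0.327] [-0.61 -0.26  2.32  1.32  0.67 -0.14]
30 -23 0.07 0 [ 0.459 -0.061  0.227] [-0.61 -0.08  2.52  1.82  0.67 -0.77]
30 -23 0 0 [ 0.529 -0.05   0.227] [-0.42  0.02  2.43  2.04  0.56 -0.85]
30 0 0 0 [ 0.533 -0.079  0.232] [-0.51  0.04  2.39  1.9   0.61 -0.77]
30 30 0 0 [ 0.539 -0.116  0.222] [-0.61  0.09  2.36  1.84  0.68 -0.79]
30 60 0 0 [ 0.544 -0.143  0.195] [-0.67  0.18  2.37  1.88  0.74 -0.91]
30 90 0 0 [ 0.545 -0.153  0.158] [-0.69  0.28  2.4   1.99  0.79 -1.08]
30 126 0 0 [ 0.543 -0.139  0.113] [-0.66  0.39  2.47  2.16  0.87 -1.3 ]
30 126 0.07 0 [ 0.474 -0.15   0.113] [-0.85  0.36  2.57  2.01  0.95 -1.35]
30 126 0.09 0 [ 0.454 -0.153  0.113] [-0.92  0.35  2.6   1.95  0.97 -1.37]
35 -23 0.07 0.1 [ 0.458 -0.061  0.325] [-0.57 -0.27  2.26  1.11  0.65  0.09]
35 -23 0.07 0 [ 0.458 -0.061  0.225] [-0.57 -0.11  2.46  1.61  0.57 -0.52]
35 -23 0 0 [ 0.527 -0.05   0.225] [-0.39 -0.    2.37  1.79  0.46 -0.58]
35 0 0 0 [ 0.532 -0.079  0.231] [-0.48  0.01  2.33  1.67  0.51 -0.51]
35 30 0 0 [ 0.538 -0.116  0.221] [-0.58  0.07  2.31  1.64  0.58 -0.56]
35 60 0 0 [ 0.542 -0.143  0.193] [-0.64  0.15  2.32  1.71  0.63 -0.71]
35 90 0 0 [ 0.544 -0.153  0.156] [-0.66  0.23  2.35  1.85  0.67 -0.9 ]
35 126 0 0 [ 0.542 -0.139  0.112] [-0.63  0.33  2.42  2.07  0.72 -1.16]
35 126 0.07 0 [ 0.473 -0.15   0.112] [-0.81  0.29  2.53  1.93  0.81 -1.2 ]
35 126 0.09 0 [ 0.453 -0.153  0.112] [-0.87  0.28  2.55  1.88  0.83 -1.21]
```

All of it is reachable at 30° tilt. Next, go to the standoff pose and look.

```bash
python3 - <<'E'
from h import *
from workcell import robot,hand,cams
p=np.load("p.npy")
hand.command_gripper(0.0,10)
robot.move_to(*pose2(p,np.radians(-23),.075,.07,.1))
robot.movel(*pose2(p,np.radians(-23),.075,.07,0))
o=robot.observe();print(o['time'],o['tcp_pos'],o['force'],o['gripper_width'])
a=cams.grab_frame("top")[95:275,180:380];b=cams.grab_frame("scene")[150:330,180:380]
cv2.imwrite("pics/pre.png",cv2.resize(np.hstack([a,b]),None,fx=2,fy=2,interpolation=cv2.INTER_CUBIC))
E
```

```text
4.3167 [ 0.45995161 -0.0616487   0.22699276] [ 0.37089179 -1.17125232  0.59039285] 0.0005155533546725489
```

View pics/pre.png

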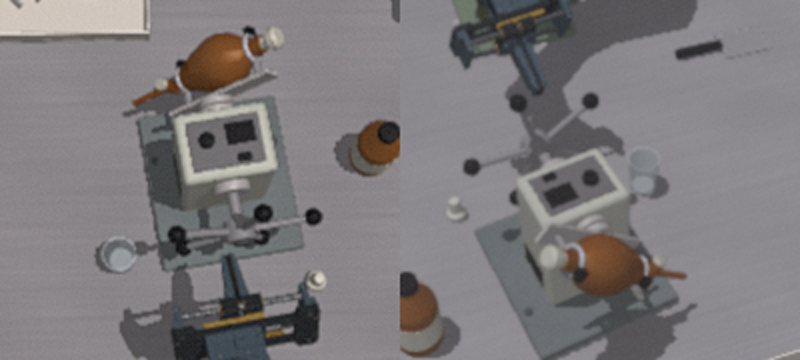

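The fingers (left picture, tip near (230,258)) stand in front of the slot just left of the upper spoke, clear of everything. Now insert, then sweep part of the way.

```bash
python3 - <<'E'
from h import *
from workcell import robot,hand,cams
p=np.load("p.npy")
print(robot.movel(*pose2(p,np.radians(-23),.075),feed=.06,threshold=8))
f0=robot.observe()['force'];print(f0)
for phi in range(-13,108,10):
    s=robot.movel(*pose2(p,np.radians(phi),.075),feed=.07,threshold=18); o=robot.observe()
    print(phi,s,round(o['time'],2),(o['force']-f0).round(1))
    if s: break
a=cams.grab_frame("top")[95:275,180:380];b=cams.grab_frame("scene")[150:330,180:380]
cv2.imwrite("pics/mid.png",cv2.resize(np.hstack([a,b]),None,fx=2,fy=2,interpolation=cv2.INTER_CUBIC))
E
```

```text
False
[0.72529934 0.03210023 0.12218492]
-13 False 6.07 [-1.1  0.2  0. ]
-3 False 6.4 [-0.6  0.2  0.2]
7 False 6.73 [-1.3  1.6 -0.8]
17 False 7.07 [-1.4  1.3  0.3]
27 False 7.4 [-0.1  1.3 -0.9]
37 False 7.73 [0.9 1.6 0.2]
47 False 8.07 [0.5 1.2 0.5]
57 False 8.4 [2.  1.  0.6]
67 False 8.73 [-0.1  0.7  0.7]
77 False 9.07 [1.4 0.2 0.1]
87 False 9.4 [1.4 0.1 1.1]
97 False 9.73 [ 1.4 -0.2  1.7]
107 False 10.07 [1.5 0.2 0.5]
```

View pics/mid.png

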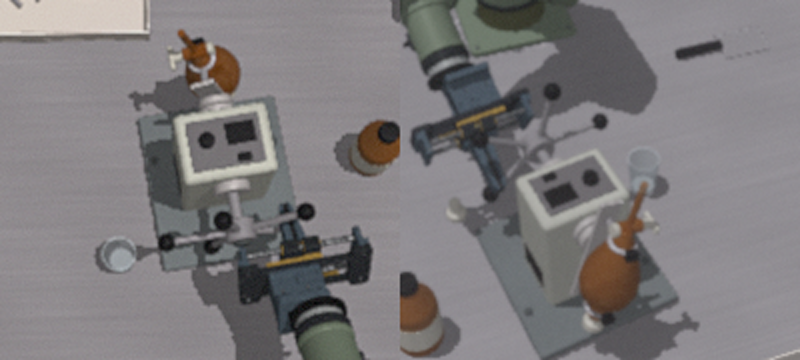

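The wheel turned and the stem is nearly up: tip at (184,33) in the top crop and (644,187) in the scene crop. Next, measure q.

```bash
cat >mq.py <<'E'
from h import *
from workcell import cams
p=np.load("p.npy");C={'t':cams.calibration("top"),'s':cams.calibration("scene")}
def measure(bT,bS,tipT,tipS,q0):
    # pixel coords in the side by side x2 crops
    t=lambda a:(np.atleast_2d(a)+.5)/2-.5+[180,95]
    s=lambda a:(np.atleast_2d(a)-[400,0]+.5)/2-.5+[180,150]
    def parts(q,sel):
        r=[]
        if 'b' in sel:
            for c,o in((C['t'],t(bT)),(C['s'],s(bS))):
                m=proj(c,S2W(p,balls(q))); D=np.linalg.norm(o[:,None]-m[None],axis=2); i,j=linear_sum_assignment(D); r.append(o[i]-m[j])
        if 't' in sel:
            w=S2W(p,ax(q,.147)); r+=[proj(C['t'],w)-t(tipT),proj(C['s'],w)-s(tipS)]
        return np.vstack(r)
    for sel in('b','t','bt'):
        f=least_squares(lambda x:parts(x[0],sel).ravel(),[q0]); print(sel,"q",f.x,"to go",2*np.pi-f.x,parts(f.x[0],sel).round(1).tolist())
E
python3 - <<'E'
from mq import *
measure([(223,219),(306,211),(167,242)],[(552,91),(600,121),(490,193)],(184,33),(644,187),6.0)
E
```

```text
b q [6.00666647] to go [0.27651884] [[0.0, -0.9], [0.2, -0.3], [0.6, -0.7], [0.1, -0.6], [0.2, -0.2], [-0.2, -0.9]]
t q [6.03529657] to go [0.24788874] [[-0.6, -0.2], [-0.8, -0.8]]
bt q [6.02376385] to go [0.25942146] [[-0.7, -0.8], [-0.1, -0.4], [0.6, -0.6], [0.7, -0.6], [0.2, 0.2], [-0.6, -1.1], [-1.3, -0.0], [-0.2, -1.0]]
```

```bash
python3 - <<'E'
from h import *
from workcell import robot,hand,cams
p=np.load("p.npy")
for phi in (114,121.7):
    print(robot.movel(*pose2(p,np.radians(phi),.075),feed=.05,threshold=18))
robot.movel(*pose2(p,np.radians(112),.075),feed=.05,threshold=18)
print(robot.movel(*pose2(p,np.radians(112),.075,.08),feed=.08,threshold=18))
o=robot.observe();print(o['time'],o['tcp_pos'],o['force'])
a=cams.grab_frame("top")[95:275,180:380];b=cams.grab_frame("scene")[150:330,180:380]
cv2.imwrite("pics/end.png",cv2.resize(np.hstack([a,b]),None,fx=2,fy=2,interpolation=cv2.INTER_CUBIC))
E
```

```text
False
False
False
12.4 [ 0.46549499 -0.16036488  0.12949637] [0.38055188 0.34255412 0.67509831]
```

View pics/end.png

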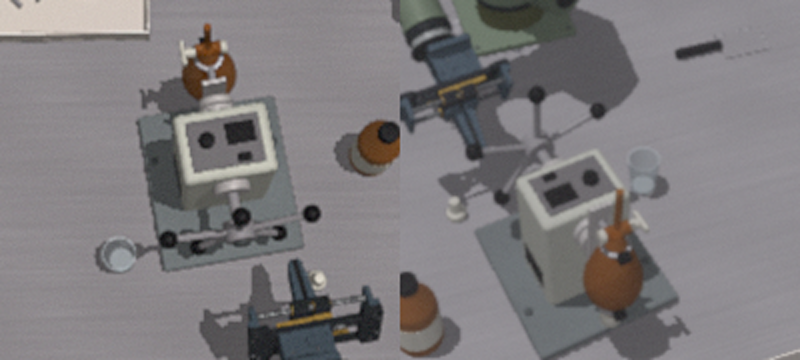

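The stem looks upright (top tip (207,27), scene tip (619,192)) and the fingers are clear. Measuring it:

```bash
python3 - <<'E'
from mq import *
measure([(241,216),(312,213),(168,239),(197,247),(279,232)],[(537,94),(598,110),(474,152),(502,197)],(207,27),(619,192),6.28)
a=cv2.imread("pics/end.png")
cv2.imwrite("pics/endz.png",np.hstack([cv2.resize(a[0:150,140:340],None,fx=2,fy=2,interpolation=cv2.INTER_CUBIC),cv2.resize(a[170:320,540:740],None,fx=2,fy=2,interpolation=cv2.INTER_CUBIC)]))
cv2.imwrite("pics/endz2.png",cv2.resize(a[190:260,150:330],None,fx=4,fy=4,interpolation=cv2.INTER_CUBIC))
E
```

```text
b q [6.23123297] to go [0.05195234] [[0.1, -0.6], [0.5, -0.2], [-0.1, -0.6], [-0.3, -0.4], [0.4, -0.3], [0.1, -0.8], [0.3, -0.7], [0.1, -0.5], [0.3, -0.4]]
t q [6.24946206] to go [0.03372325] [[0.1, 0.0], [0.2, 0.2]]
bt q [6.24032022] to go [0.04286508] [[-0.3, -0.5], [0.4, -0.2], [-0.2, -0.6], [-0.1, -0.4], [0.7, -0.4], [0.4, -0.9], [0.3, -0.5], [0.2, -0.8], [0.1, -0.5], [-0.4, 0.1], [0.7, 0.0]]
```

View pics/endz.png

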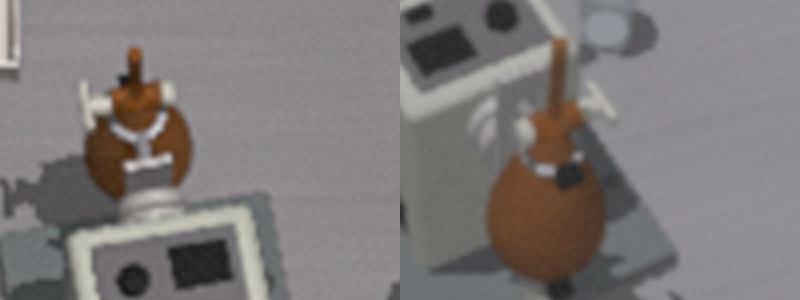

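View pics/endz2.png

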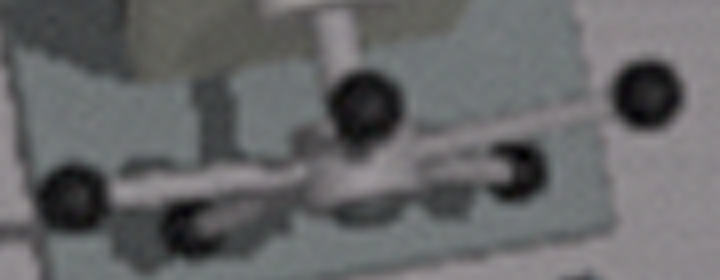

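It is about 0.04 rad short: inside tolerance, but the margin is thin. I'll nudge 2.5° further.

```bash
python3 - <<'E'
from h import *
from workcell import robot,hand,cams
p=np.load("p.npy")
print(robot.movel(*pose2(p,np.radians(112),.075),feed=.08,threshold=12))
print(robot.movel(*pose2(p,np.radians(124.2),.075),feed=.04,threshold=18))
robot.movel(*pose2(p,np.radians(112),.075),feed=.05,threshold=18)
print(robot.movel(*pose2(p,np.radians(112),.075,.08),feed=.08,threshold=18))
o=robot.observe();print(o['time'],o['tcp_pos'],o['force'])
a=cams.grab_frame("top");b=cams.grab_frame("scene")
cv2.imwrite("pics/top_e.png",a)
a=a[95:275,180:380];b=b[150:330,180:380]
cv2.imwrite("pics/end2.png",cv2.resize(np.hstack([a,b]),None,fx=2,fy=2,interpolation=cv2.INTER_CUBIC))
E
```

```text
False
False
False
15.8167 [ 0.46547162 -0.16038027  0.1294807 ] [ 0.24451929 -0.99685763  0.54673671]
```

View pics/end2.png

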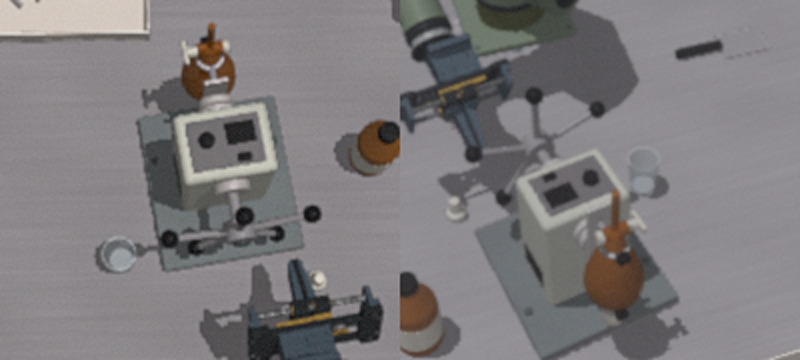

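View pics/top_e.png

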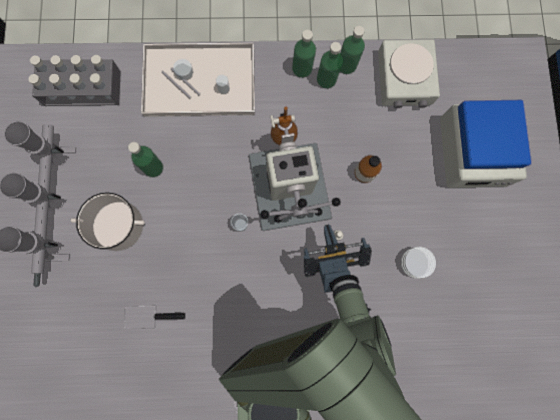

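The bystanders stand where they were: beaker (239,222), spare stopper (338,235), dishes (418,262), brown bottle (369,168). The stem tip is at (211,27) in the top crop and (615,194) in the scene crop.

```bash
python3 - <<'E'
from mq import *
measure([(245,216),(313,214),(170,239),(196,247),(277,233)],[(534,95),(597,109),(473,154),(504,198)],(211,27),(615,194),6.28)
from workcell import robot,hand_in
robot.dwell(.5);o=robot.observe();print(o['time'],o['force'],abs(o['joint_velocities']).max())
E
```

```text
b q [6.27072371] to go [0.01246159] [[0.5, -0.3], [0.7, 0.2], [0.5, -0.3], [0.3, -0.5], [0.6, -0.1], [-0.1, -0.7], [0.1, -0.4], [-0.1, -0.6], [0.2, -0.1]]
t q [6.28508263] to go [-0.00189733] [[0.2, -0.3], [0.3, -0.0]]
bt q [6.27791359] to go [0.00527172] [[0.2, -0.2], [0.6, 0.1], [0.4, -0.3], [0.5, -0.5], [0.8, -0.2], [0.2, -0.8], [0.2, -0.3], [-0.0, -0.8], [0.1, -0.1], [-0.2, -0.2], [0.7, -0.2]]
16.4167 [ 0.34707984  0.39680861 -0.58910183] 0.0022530241855514854
```

```bash
python3 -c "
from workcell import hand_in
print(hand_in())"
```

```text
the job is handed in; nothing more can be done
None
```

The funnel's stem now points straight up, and I have handed the job in; it reported no verdict.

**What I did:** I found the stand and the wheel angle from both camera images (rotor about 3.99 rad). Then I pushed one upper spoke round on the right-hand side with the closed fingers, in a slow arc of about 131°. After a first check I nudged it 2.5° further and drew the fingers back about 80 mm.

**Last checks:**
- **Stem angle:** the rotor measures about 6.278 rad, 0.005 rad short of upright. The wheel balls alone gave 0.012 rad short and the stem tip alone 0.002 rad past. All are well inside the 0.09 rad limit.
- **Forces:** readings at the stops during the main sweep stayed within about 3 N of the value before contact, and no force stop tripped at any point. The last reading was under 1 N with the fingers clear.
- **Bystanders:** comparing the first and last top pictures by eye, none appears to have moved. I did not measure their positions.
- **Time:** the clock stood at 16.4 s when I handed in.

No check failed. The first pass stopped about 0.04 rad short, which the nudge corrected. I had no direct reading of the rotor's speed, but the arm was still and out of contact at hand-in.

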